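Shut the slide-top jar box in the cold room

ROBOT

A 6-joint arm with a two-finger parallel gripper is mounted at the origin on the work surface. World frame = base frame: x ahead of the robot, y to its left, z up, the work surface at z = 0. Lengths are in m, angles in rad, forces in N, time in s.
With the tool pointing down it reaches from about 0.3 to 0.775 m from the base axis. Payload 14.6 kg.
Tool frame: the origin (TCP) lies midway between the tips of the shut fingers; the grasp point (between the pads) lies 19 mm behind it; z points along the fingers, y is the line along which they close (so a half turn about z gives the same grasp; the last joint's range is limited). The gripper opens to 94 mm and grips with 3 to 60 N. Pads are 16 mm wide; open, the fingers measure 119 mm over their backs; the gripper's body (75 mm by 177 mm) begins 78 mm behind the grasp point.
Start: joints at [1.202, 0.3, 1.521, -0, 1.321, -0.067], TCP at [0.163, 0.525, 0.205] pointing down, gripper open.
Joint ranges: [-3.03, 3.03], [-0.79, 2.21], [0.23, 2.52], [-1.04, 4.18], [0, 3.07], [-2.55, 2.55]. Speed limits (rad/s): [2.22, 2.22, 2.57, 3.14, 3.14, 3.14].

INTERFACE

Orientations are given as a unit quaternion [x, y, z, w].
In Python, from rig import robot, read_camera gives the robot as it stands.
- The arm moves only by the tool servo_tool, never from a script. Its argument "commands" is a list that holds one entry, the list of rows, each a list of 6 numbers: the shift along the world's x, y, z in cm, then the turn, a rotation vector about the world's x, y, z in rad. In form: [[[dx, dy, dz, ax, ay, az], ...]]. A call has 1 to 5 rows; each row is the pose to reach, as a shift and turn from the pose commanded when the call began; what a row does not reach only later rows make up. A row lasts 1/8 s, in which the tool goes at most 62.5 mm and 10.7 degrees, less where a joint would pass 70% of its speed; a pose out of reach is approached as far as the arm can. A call with a gripper value outside its range is refused whole. "hand" is the gripper command: -1 is shut, 1 is fully open, values between are in proportion, set as the call begins (left out, the last holds). The fingers move at their own pace and stop on an object; "squeeze" is the grip in N (left out, the last holds). Time passes only in rows, so rows that repeat a pose let the fingers close. It gives the time, the measured TCP pose, the force, the opening and the grip force at its end, in the units of the state.
- robot.state(): the state, without advancing time (a new reading comes with each control period).
- read_camera(name): name is "scene" or "top"; returns a dict with "frame" (400x640x3 uint8, red, green, blue), "K" (3x3 intrinsics, pixels), "extrinsics" (4x4, takes a point from camera to world coordinates). Camera axes: x right, y down, z forward; pixel columns grow to the right and rows downward; lengths in m; the calibration is good to about 2 mm. A picture is of the moment at which its call begins. There is no depth.
- robot.hand_in(): hands the job in; it is judged then, once.
The state is a dict: "clock": time; "qpos": joint angles; "qd": joint speeds; "joint_efforts": joint torques, N m; "ee_pos": TCP position; "ee_rot": TCP orientation; "force": force on the tool from outside, world axes, zero at the start; "moment": the same for the moment, N m; "opening": opening from 0.0 (shut) to 1.0 (fully open); "grasp_force": force on a finger pad.
Only numpy, scipy, OpenCV 4.12 (cv2) and the standard library are available. Lean on these libraries where they do the work, as an engineer would, in place of code of your own. Each camera call takes 0.05 s, during which the arm holds its last target. There are 200 camera calls.

TASK

Stand the small capped jar upright in the empty well of the slide-top steel box, then slide the box's lid along its channel and ease it over the small sprung ridge at the end until it is latched fully home. Do not ram or wrench the lid, and leave the larger tubs and the bottle where they are.

Things in the scene. Friction and masses are not known exactly. Their poses are not given: they have to be found in the camera images.
- box: Fixed stainless slide-top box on the table, 243 mm long (x = -105 to 138 mm), 156 mm wide, 81 mm high. Origin on the table under it; x is the direction in which the lid closes, y across, z up. Walls 13 mm thick at the sides (inner faces y = +-65 mm). Rear well x = -86 to 8 mm holds a like jar; the empty well is x = 12 to 78 mm, floor 6 mm up.
- empty_well (a point): Middle of the floor of the empty well, 6 mm above the table; the well is 66 mm along the box's x, 130 mm across, 64 mm deep below the lid. At the start the lid has been drawn back clear of it.
- channel (a point): Point above the box's origin at the height of the ledges, 70 mm up, that carry the lid along both side walls. Lips at 77.5 to 81 mm, reaching in to y = +-67 mm, hold the lid's edges down: 1.5 mm play above it and 1.5 mm at each side. The lid leaves the channel over the rear end.
- front (a point): Top of the box's front block, 108 mm ahead of the origin, 70 mm up. On it a catch plate carries the sprung ridge, and 12.5 mm beyond its crest a rigid stop bar faced with a sprung rubber seal. The plate is clamped anywhere in a 28 mm range: crest 87.5 to 115.5 mm and stop 100 to 128 mm ahead of the box's origin. Where is not measured: the closed place must be felt.
- lid: Loose steel lid 214 x 144 x 6 mm (x, y, z), 0.25 to 0.4 kg, in its channel, its front edge at the start 2 to 10 mm ahead of the box's origin. Own origin on its underside, 100 mm behind its front edge, axes as the box's; top face 76 mm above the table. The front edge is pushed over the ridge, which springs up into a groove 9 mm behind that edge.
- tab (a point): Centre of the black grip tab on the lid, 12 mm long in the sliding direction, 50 mm across, 26 mm high (76 to 102 mm above the table), 155 mm behind the lid's front edge. It can be pinched, or pushed from behind. With the lid shut it lies 27 to 57 mm behind the box's origin along x. Sliding takes about 1 N.
- ridge (a joint): How far the sprung ridge is pressed down, m: 0 is up (3.5 mm proud of the ledges), at most 0.0055. Bar 60 mm wide, ramp of 35 degrees towards the lid, steep back; spring 6 N plus 2 N per mm. The lid meets it 14 to 17 mm before shut, takes 6 to 12 N of push to go over, and drops home in the last 3 mm. Up again when latched. Ridge or stop must never be pushed with over 20 N.
- jar_center (a point): Centre of the small capped jar, a straight cylinder 44 mm in diameter (cap 45 mm) and 58 mm high, about 0.1 kg, upright on the table; its centre is 29 mm above its foot.
- tub_a_center (a point): Centre of a taller tub, 60 mm in diameter, 105 mm high, standing near the jar; not to be disturbed.
- tub_b_center (a point): Centre of a wide tub, 72 mm in diameter, 80 mm high, standing near the jar; not to be disturbed.
- oil: Foot of a brown bottle, 54 mm in diameter and 190 mm high; not to be disturbed.
- seal (a joint): How far the rubber seal before the stop bar is pressed in, m: 0 free, at most 0.003 (then the lid is hard on the stop). Spring 1 N plus 1 N per mm. About 0.002 with the lid latched, held between seal and ridge.
Things that resemble listed ones, but are neither listed nor needed, are in the scene too. Leave any pink look-alike of the part that bears jar_center alone.

How it is judged:
By the outcome, as a careful person would: the job done as asked, in the order asked, and still so for the second after the job is handed in, with the robot touching nothing.
It also fails if it takes over 58 s, if anything falls off the work surface, if the arm or the gripper's body presses on something with over 40 N, if the wrist force passes 120 N, or if a joint passes its speed limit or range.

## Working session

There is one attempt and no reset: what is moved stays moved. The work goes in short steps, Python scripts to look and compute and a tool call to move; the robot and the scene stay as the last step left them, time stands still between calls to the robot, and variables do not carry over. Pictures are saved under pics/ and viewed, at most 10 in all, crops included, and the job is handed in when it is done.

Besides the shell and the picture viewer there is one more tool, called after "Request:" by a JSON object that holds its "method" and its "body", one argument or row to a line. servo_tool: Moves the arm, as the interface text tells. Its arguments: {"type":"object","properties":{"commands":{"type":"array"},"hand":{"type":"number"},"squeeze":{"type":"number"}},"required":["commands"]}

```bash
mkdir -p pics; cat > h.py <<'E'
import numpy as np, cv2
from rig import robot, read_camera
def grab(n):
    c=read_camera(n); return c
def ray(c,u,v,z):
    K=np.array(c["K"]);T=np.array(c["extrinsics"])
    d=T[:3,:3]@np.linalg.solve(K,[u,v,1.]); o=T[:3,3]
    return o+d*(z-o[2])/d[2]
def proj(c,p):
    T=np.linalg.inv(np.array(c["extrinsics"])); q=np.array(c["K"])@(T[:3,:3]@np.array(p)+T[:3,3]); return q[:2]/q[2]
E
python3 - <<'E'
from h import *
for n in ("scene","top"):
    c=grab(n); cv2.imwrite(f"pics/{n}0.png",c["frame"][:,:,::-1]); print(n,np.round(c["K"],1).tolist(),np.round(c["extrinsics"],3).tolist())
s=robot.state();print({k:np.round(v,3).tolist() for k,v in s.items()})
E
```

```text
scene [[425.1, 0.0, 321.8], [0.0, 425.1, 200.3], [0.0, 0.0, 1.0]] [[-0.484, 0.695, -0.531, 1.152], [0.875, 0.376, -0.305, 0.459], [-0.012, -0.613, -0.79, 0.945], [0.0, 0.0, 0.0, 1.0]]
top [[505.9, 0.0, 324.2], [0.0, 505.9, 200.7], [0.0, 0.0, 1.0]] [[0.023, -0.987, 0.16, 0.333], [-0.999, -0.027, -0.024, 0.169], [0.028, -0.159, -0.987, 1.512], [0.0, 0.0, 0.0, 1.0]]
{'clock': 0.1, 'qpos': [1.202, 0.3, 1.521, 0.0, 1.321, -0.067], 'qd': [0.0, -0.001, -0.003, 0.001, 0.0, 0.0], 'joint_efforts': [0.0, -53.264, -35.329, 0.071, 0.023, -0.0], 'ee_pos': [0.163, 0.525, 0.205], 'ee_rot': [0.15, 0.989, -0.0, -0.0], 'force': [-0.41, -0.573, -0.952], 'moment': [-0.0, -0.009, 0.06], 'grasp_force': 0.0, 'opening': 1.003}
```

View pics/scene0.png

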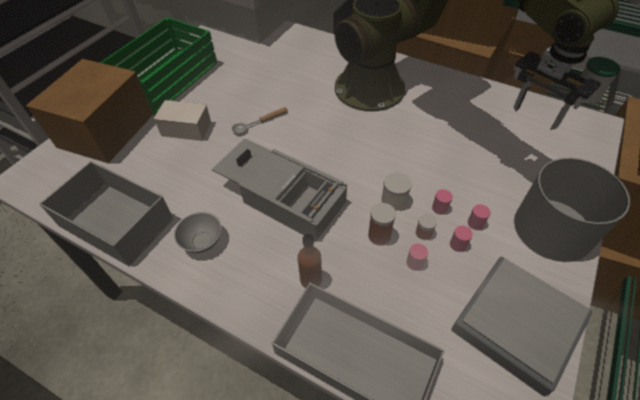

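View pics/top0.png

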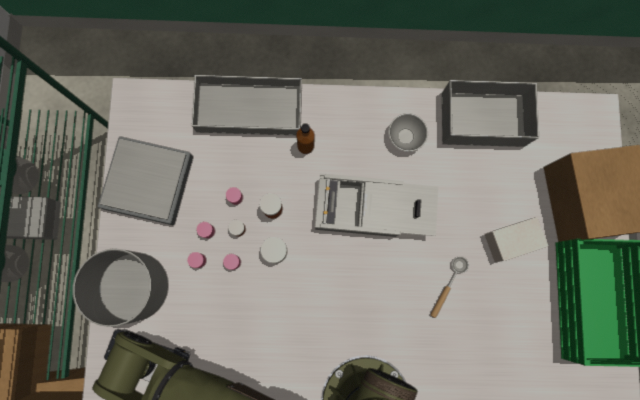

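Scene: the small white-capped jar is at (427,225), the pink look-alikes at (443,200), (480,215), (462,237) and (418,254), tub a at (382,222), tub b at (397,190), the bottle at (310,262) and the box at about (290,190). 
Top: the candidates for the jar are the white one at (236,228), and the pink ones at (234,196), (205,230), (196,260) and (231,262). The tubs at (270,208) and (273,251) are too large. I choose the white one at (236,228) and check it in a close crop.

```bash
python3 - <<'E'
from h import *
c=grab("top");f=c["frame"][120:280,180:445,::-1]
cv2.imwrite("pics/crop1.png",cv2.resize(f,None,fx=3,fy=3,interpolation=cv2.INTER_CUBIC))
c=grab("scene");f=c["frame"][130:290,205:470,::-1]
cv2.imwrite("pics/crop2.png",cv2.resize(f,None,fx=3,fy=3,interpolation=cv2.INTER_CUBIC))
E
```

```text
(no output)
```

View pics/crop1.png

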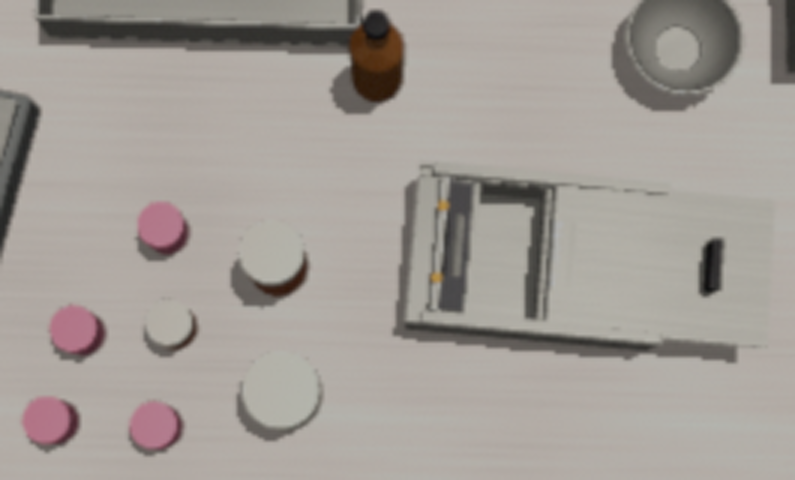

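View pics/crop2.png

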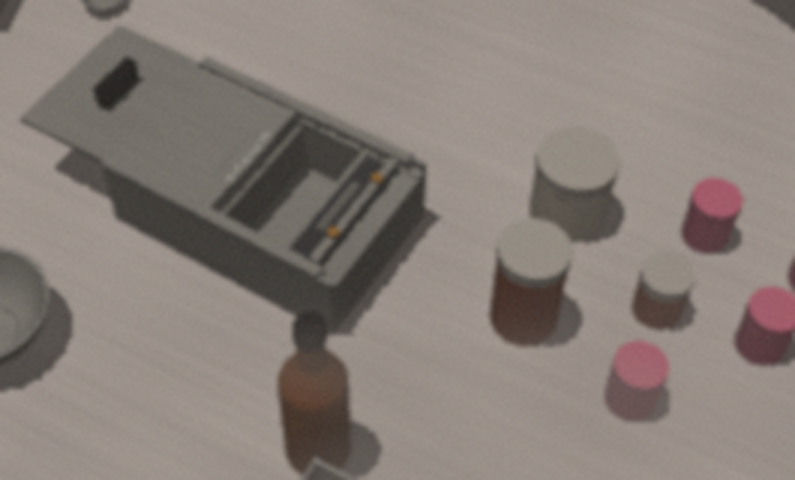

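The crops confirm the choice. The white-capped jar sits at crop-top (168,323), full frame (236,227.7), and at crop-scene (667,274), full frame (427,221). The box front edge runs from crop-top (422,167) to (405,325), the tab is at (712,265), and the lid's rear corners are at (773,200) and (765,347). I compute positions next.

```bash
python3 - <<'E'
from h import *
t=grab("top");s=grab("scene")
T=lambda u,v,z:np.round(ray(t,u/3+180-.33,v/3+120-.33,z)*1000,1)
S=lambda u,v,z:np.round(ray(s,u/3+205-.33,v/3+130-.33,z)*1000,1)
print("jar",T(168,323,.058),S(667,274,.058))
print("tubA",T(273,252,.105),S(535,250,.105)," tubB",T(281,388,.08),S(577,160,.08))
print("bottle",T(376,22,.19),S(310,327,.19))
fl,fr=T(422,167,.081),T(405,325,.081); print("front corners",fl,fr,"w",np.linalg.norm(fl-fr))
print("front corners scene",S(426,168,.081),S(326,277,.081))
rl,rr=T(773,200,.076),T(765,347,.076);print("lid rear",rl,rr,np.linalg.norm(rl-rr))
print("lid rear scene",S(22,121,.076),S(121,28,.076))
print("lid front T",T(551,187,.076),T(545,320,.076),"S",S(297,115,.076),S(213,205,.076))
for n,c,roi in (("top",t,(400,190,440,225)),("scene",s,(230,140,258,170))):
    g=cv2.cvtColor(c["frame"],cv2.COLOR_RGB2GRAY);x0,y0,x1,y1=roi
    m=(g[y0:y1,x0:x1]<70).astype(np.uint8);k,l,st,ce=cv2.connectedComponentsWithStats(m)
    i=1+np.argmax(st[1:,4]);ys,xs=np.where(l==i);r=cv2.minAreaRect(np.c_[xs+x0,ys+y0].astype(np.float32));print(n,st[i],ce[i]+[x0,y0],r)
    for p in cv2.boxPoints(r): print("  z102",np.round(ray(c,*p,.102)*1000,1),"z76",np.round(ray(c,*p,.076)*1000,1))
    print("mid89",np.round(ray(c,*(ce[i]+[x0,y0]),.089)*1000,1))
f=t["frame"].astype(int)
# jar cap & pink via brightness
g=cv2.cvtColor(t["frame"],cv2.COLOR_RGB2GRAY); print(g[215:240,236].tolist(), g[228,220:252].tolist())
E
```

```text
jar [484.3 386.6  58. ] [487.1 383.9  58. ]
tubA [548.6 285.1 105. ] [550.7 285.6 105. ]  tubB [423.5 274.6  80. ] [425.1 273.   80. ]
bottle [748.1 193.7 190. ] [747.6 192.1 190. ]
front corners [638.9 147.3  81. ] [485.8 159.8  81. ] w 153.6094398140947
front corners scene [497.4 160.3  81. ] [640.7 140.7  81. ]
lid rear [ 617.  -193.7   76. ] [ 474.  -184.1   76. ] 143.32187551103286
lid rear scene [ 619.5 -192.1   76. ] [ 476.7 -182.6   76. ]
lid front T [623.8  22.1  76. ] [494.5  26.5  76. ] S [493.5  26.   76. ] [618.5  15.1  76. ]
top [14 10  6 18 94] [416.64893617 208.81914894] ((416.5, 208.5), (17.0, 5.0), 90.0)
  z102 [ 570.5 -119.9  102. ] z76 [ 574.9 -125.2   76. ]
  z102 [ 570.9 -134.2  102. ] z76 [ 575.3 -139.8   76. ]
  z102 [ 522.2 -133.8  102. ] z76 [ 525.7 -139.4   76. ]
  z102 [ 521.9 -119.6  102. ] z76 [ 525.3 -124.9   76. ]
mid89 [ 547.4 -130.    89. ]
scene [  7  10  15  17 146] [243.54794521 157.82876712] ((243.786865234375, 157.84426879882812), (9.218655586242676, 18.053199768066406), 50.19443130493164)
  z102 [ 578.2 -142.5  102. ] z76 [ 560.5 -161.1   76. ]
  z102 [ 524.2 -134.6  102. ] z76 [ 504.8 -153.    76. ]
  z102 [ 538.8 -104.7  102. ] z76 [ 519.9 -122.1   76. ]
  z102 [ 591.8 -113.2  102. ] z76 [ 574.5 -130.8   76. ]
mid89 [ 549.7 -133.3   89. ]
[172, 170, 170, 169, 161, 170, 174, 174, 174, 174, 174, 175, 174, 174, 175, 175, 174, 175, 173, 159, 101, 80, 93, 110, 160] [171, 170, 171, 170, 171, 170, 170, 163, 156, 171, 173, 172, 173, 174, 174, 174, 174, 175, 174, 175, 175, 175, 173, 153, 80, 102, 154, 168, 170, 169, 170, 169]
```

Request:
{"method": "servo_tool", "body": {
  "commands": [
    [[6.2,-2.8,-1,0,0,-0.18],[12.3,-5.5,-2,0,0,-0.36],[18.4,-8,-3,0,0,-0.54],[24,-10.5,-3.5,0,0,-0.72],[28.5,-12.4,-4,0,0,-0.9]]
  ],
  "hand": 0.5
}}

```text
clock: 0.92
ee_pos: [0.4493, 0.4004, 0.1654]
ee_rot: [0.568, 0.823, 0.0, -0.0]
force: [0.2, 0.9, -0.0]
opening: 0.749
grasp_force: 0.0
```

```bash
cat > st.py <<'E'
from h import *
from scipy.spatial.transform import Rotation as R
s=robot.state(); y=R.from_quat(s["ee_rot"]).as_matrix()
print(round(s["clock"],2),"tcp mm",np.round(np.array(s["ee_pos"])*1000,1),"yaw_y",round(np.degrees(np.arctan2(y[1,1],y[0,1])),1),"z",np.round(y[:,2],3),"F",np.round(s["force"],1),"open mm",round(s["opening"]*94,1),"grip",round(s["grasp_force"],1))
E
python3 - <<'E'
import st
from h import *
t=grab("top")
T=lambda u,v,z:np.round(ray(t,u/3+180-.33,v/3+120-.33,z)*1000,1)
print("well front",T(472,215,.07),T(465,300,.07),"divider",T(551,187,.07),T(545,320,.07))
print("sides outer far",T(432,166,.081),T(665,190,.081),"near",T(407,325,.081),T(655,342,.081))
# subpixel side edges: gray gradients along columns in full frame
E
```

```text
0.93 tcp mm [449.3 400.4 165.4] yaw_y 20.8 z [ 0.  0. -1.] F [ 0.2  0.9 -0. ] open mm 70.4 grip 0.0
well front [595.3  97.7  70. ] [512.4 102.9  70. ] divider [625.   21.5  70. ] [495.2  25.9  70. ]
sides outer far [640.2 137.7  81. ] [622.9 -87.7  81. ] near [485.8 157.9  81. ] [475.6 -77.9  81. ]
```

Request:
{"method": "servo_tool", "body": {
  "commands": [
    [[2,-0.8,-1.5,0,0,-0.18],[3.4,-1.5,-4,0,0,-0.34],[3.7,-1.5,-6.5,0,0,-0.43],[3.7,-1.5,-8,0,0,-0.43],[3.7,-1.5,-8,0,0,-0.43]]
  ]
}}

```text
clock: 1.6
ee_pos: [0.484, 0.3864, 0.0848]
ee_rot: [0.728, 0.686, -0.001, -0.0]
force: [0.2, -0.4, -0.3]
opening: 0.75
grasp_force: 0.0
```

```bash
python3 - <<'E'
import st
from h import *
a=grab("top")["frame"][150:270,180:330,::-1];b=grab("scene")["frame"][170:270,360:500,::-1]
a=cv2.resize(a,(500,400),interpolation=cv2.INTER_CUBIC)[:, :400];b=cv2.resize(b,(400,400*100//140),interpolation=cv2.INTER_CUBIC)
o=np.zeros((400,800,3),np.uint8);o[:,:400]=a;o[:b.shape[0],400:]=b;cv2.imwrite("pics/app.png",o)
E
```

```text
1.6 tcp mm [484.  386.4  84.8] yaw_y -3.4 z [-0.001 -0.001 -1.   ] F [ 0.2 -0.4 -0.3] open mm 70.5 grip 0.0
```

View pics/app.png

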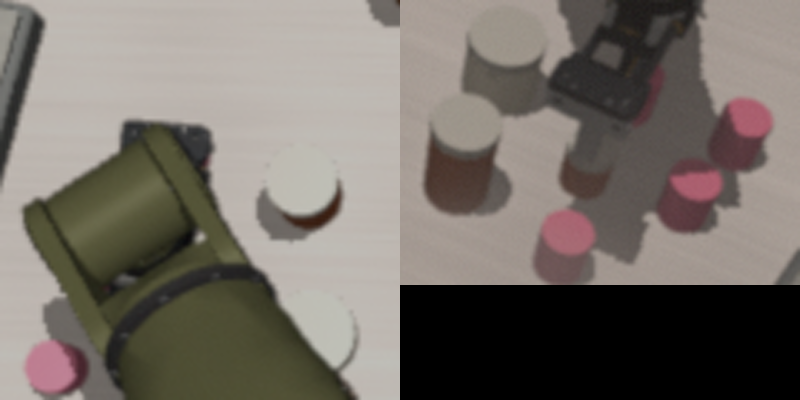

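The gripper stands over the jar: in the right panel the finger is above the jar at (585,170), and the pink jars and tubs are clear. I descend.

Request:
{"method": "servo_tool", "body": {
  "commands": [
    [[0.1,-0.1,-2,0,0,0],[0.1,-0.1,-4.5,0,0,0],[0.1,-0.1,-6.0,0,0,0],[0.1,-0.1,-6.6,0,0,0],[0.1,-0.1,-6.6,0,0,0]]
  ]
}}

```text
clock: 2.33
ee_pos: [0.4856, 0.3856, 0.0196]
ee_rot: [0.728, 0.685, 0.0, -0.0]
force: [-0.2, 0.6, 0.2]
opening: 0.75
grasp_force: 0.0
```

Request:
{"method": "servo_tool", "body": {
  "commands": [
    [[0,0,0,0,0,0],[0,0,0,0,0,0],[0,0,0,0,0,0],[0,0,0,0,0,0],[0,0,0,0,0,0]]
  ],
  "hand": -1,
  "squeeze": 15
}}

```text
clock: 2.95
ee_pos: [0.4857, 0.3856, 0.0199]
ee_rot: [0.728, 0.685, 0.0, 0.0]
force: [-1.1, -0.6, 3.2]
opening: 0.471
grasp_force: 15.0
```

Gripped at 44 mm, which matches the jar's diameter. I lift and carry.

Request:
{"method": "servo_tool", "body": {
  "commands": [
    [[0,0,2,0,0,0],[0,0,5,0,0,0],[0,0,9,0,0,0],[0,0,13,0,0,0],[0,-0.5,15,0,0,0]]
  ]
}}

```text
clock: 3.58
ee_pos: [0.4859, 0.3808, 0.1726]
ee_rot: [0.728, 0.685, 0.002, 0.0]
force: [0.9, 0.1, -2.3]
opening: 0.475
grasp_force: 15.0
```

Request:
{"method": "servo_tool", "body": {
  "commands": [
    [[1,-4,0,0,0,0],[2,-9,0,0,0,0],[3.3,-14,0,0,0,0],[4.5,-19,0,0,0,0],[5.7,-24,0,0,0,0]]
  ]
}}

```text
clock: 4.2
ee_pos: [0.5424, 0.1385, 0.1694]
ee_rot: [0.728, 0.685, -0.0, -0.0]
force: [0.3, 0.5, -0.9]
opening: 0.474
grasp_force: 15.0
```

```bash
python3 st.py
```

```text
4.2 tcp mm [542.4 138.5 169.4] yaw_y -3.5 z [-0.001 -0.    -1.   ] F [ 0.3  0.5 -0.9] open mm 44.6 grip 15.0
```

Request:
{"method": "servo_tool", "body": {
  "commands": [
    [[1,-4,0,0,0,0],[1.6,-6.8,-1,0,0,0],[1.6,-7.4,-3.5,0,0,0],[1.6,-7.4,-5,0,0,0],[1.6,-7.4,-5.3,0,0,0]]
  ]
}}

```text
clock: 4.82
ee_pos: [0.558, 0.0668, 0.1157]
ee_rot: [0.728, 0.685, -0.001, -0.001]
force: [-0.1, 0.2, -1.4]
opening: 0.475
grasp_force: 15.0
```

```bash
python3 - <<'E'
import st
from h import *
a=grab("top")["frame"][165:245,300:400,::-1];b=grab("scene")["frame"][150:250,250:375,::-1]
a=cv2.resize(a,(400,320),interpolation=cv2.INTER_CUBIC);b=cv2.resize(b,(400,320),interpolation=cv2.INTER_CUBIC)
cv2.imwrite("pics/well.png",np.hstack([a,b]))
E
```

```text
4.83 tcp mm [558.   66.8 115.7] yaw_y -3.5 z [-0.002 -0.    -1.   ] F [-0.1  0.2 -1.4] open mm 44.7 grip 15.0
```

View pics/well.png

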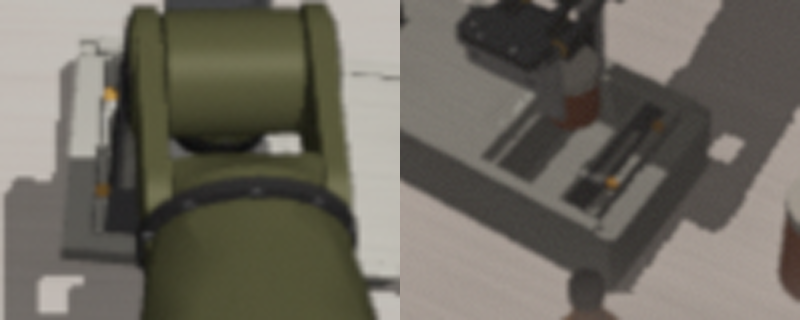

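The jar hangs over the well: in the right panel it is at (580,105), between the divider at about (510,130) and the catch plate at about (625,160). I lower it in stages.

Request:
{"method": "servo_tool", "body": {
  "commands": [
    [[0.1,-0.1,0,0,0,0],[0.1,-0.1,-2,0,0,0],[0.1,-0.1,-3.5,0,0,0],[0.1,-0.1,-5,0,0,0],[0.1,-0.1,-5,0,0,0]]
  ]
}}

```text
clock: 5.55
ee_pos: [0.5591, 0.0655, 0.0655]
ee_rot: [0.728, 0.685, -0.001, -0.001]
force: [-0.3, -0.2, -0.5]
opening: 0.473
grasp_force: 15.0
```

Request:
{"method": "servo_tool", "body": {
  "commands": [
    [[0,0,-1.5,0,0,0],[0,0,-2.7,0,0,0],[0,0,-3.5,0,0,0],[0,0,-3.7,0,0,0],[0,0,-3.7,0,0,0]]
  ]
}}

```text
clock: 6.18
ee_pos: [0.5597, 0.0655, 0.0296]
ee_rot: [0.728, 0.685, 0.0, 0.0]
force: [0.2, 0.3, -1.7]
opening: 0.474
grasp_force: 15.0
```

```bash
python3 st.py
```

```text
6.17 tcp mm [559.7  65.5  29.6] yaw_y -3.5 z [ 0. -0. -1.] F [ 0.2  0.3 -1.7] open mm 44.6 grip 15.0
```

Request:
{"method": "servo_tool", "body": {
  "commands": [
    [[0,0,-0.2,0,0,0],[0,0,-0.3,0,0,0],[0,0,-0.35,0,0,0],[0,0,-0.38,0,0,0],[0,0,-0.38,0,0,0]]
  ]
}}

```text
clock: 6.8
ee_pos: [0.5597, 0.0655, 0.0259]
ee_rot: [0.728, 0.685, 0.0, 0.0]
force: [-1.0, -0.3, 1.1]
opening: 0.478
grasp_force: 15.0
```

Request:
{"method": "servo_tool", "body": {
  "commands": [
    [[0,0,0,0,0,0],[0,0,0,0,0,0],[0,0,0,0,0,0],[0,0,0,0,0,0]]
  ],
  "hand": 0.3
}}

```text
clock: 7.3
ee_pos: [0.5596, 0.0655, 0.0257]
ee_rot: [0.728, 0.685, 0.0, 0.0]
force: [1.1, -0.4, 0.5]
opening: 0.651
grasp_force: 0.0
```

Request:
{"method": "servo_tool", "body": {
  "commands": [
    [[0,0,1,0,0,0],[0,0,3.5,0,0,0],[0,0,7,0,0,0],[0,0,11,0,0,0],[0,-1,14,0,0,0]]
  ]
}}

```text
clock: 7.92
ee_pos: [0.5598, 0.0558, 0.1683]
ee_rot: [0.728, 0.685, 0.001, 0.001]
force: [0.4, -0.7, 0.2]
opening: 0.654
grasp_force: 0.0
```

Request:
{"method": "servo_tool", "body": {
  "commands": [
    [[-0.3,-5,0,0,0,0],[-0.6,-10,0,0,0,0],[-1,-15,0,0,0,0],[-1.3,-19.5,0,0,0,0],[-1.3,-21.5,0,0,0,0]]
  ],
  "hand": -1
}}

```text
clock: 8.55
ee_pos: [0.5463, -0.1614, 0.1664]
ee_rot: [0.729, 0.685, 0.0, 0.0]
force: [0.5, 0.1, -0.3]
opening: 0.153
grasp_force: 0.0
```

```bash
python3 - <<'E'
import st
from h import *
t=grab("top");s=grab("scene")
a=t["frame"][165:245,310:450,::-1];b=s["frame"][125:245,205:365,::-1]
a=cv2.resize(a,(400,229),interpolation=cv2.INTER_CUBIC);b=cv2.resize(b,(400,300),interpolation=cv2.INTER_CUBIC)
o=np.zeros((300,800,3),np.uint8);o[:229,:400]=a;o[:,400:]=b
cv2.imwrite("pics/placed.png",o)
E
```

```text
8.55 tcp mm [ 546.3 -161.4  166.4] yaw_y -3.6 z [ 0.001 -0.    -1.   ] F [ 0.5  0.1 -0.3] open mm 14.4 grip 0.0
```

View pics/placed.png

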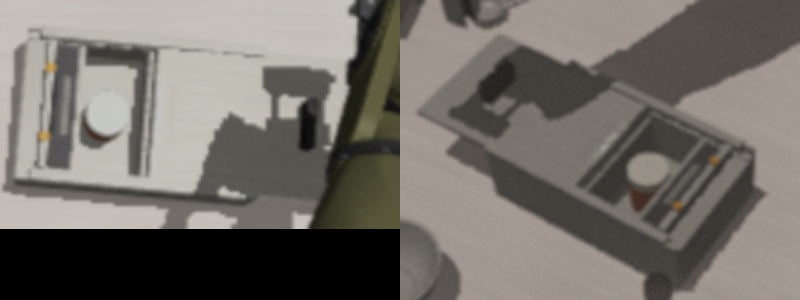

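The jar stands upright in the well, at left panel (107,113) and right panel (648,175). The tab is at (310,123) and the gripper is behind it. I lower behind the tab with the fingers shut.

Request:
{"method": "servo_tool", "body": {
  "commands": [
    [[0.2,-0.4,-3,0,0,0],[0.2,-0.4,-5.5,0,0,0],[0.2,-0.4,-7.5,0,0,0],[0.2,-0.4,-8.2,0,0,0],[0.2,-0.4,-8.2,0,0,0]]
  ]
}}

```text
clock: 9.28
ee_pos: [0.5488, -0.1627, 0.084]
ee_rot: [0.728, 0.686, 0.0, -0.0]
force: [1.1, -0.1, -0.4]
opening: 0.003
grasp_force: 0.0
```

Request:
{"method": "servo_tool", "body": {
  "commands": [
    [[0,0.4,0,0,0,0],[0,0.8,0,0,0,0],[0.1,1.2,0,0,0,0],[0.1,1.6,0,0,0,0],[0.1,2,0,0,0,0]]
  ]
}}

```text
clock: 9.9
ee_pos: [0.5496, -0.1433, 0.0838]
ee_rot: [0.728, 0.685, -0.0, 0.0]
force: [0.5, -0.7, 0.4]
opening: 0.006
grasp_force: 0.4
```

```bash
python3 st.py
```

```text
9.9 tcp mm [ 549.6 -143.3   83.8] yaw_y -3.5 z [ 0. -0. -1.] F [ 0.5 -0.7  0.4] open mm 0.6 grip 0.4
```

Request:
{"method": "servo_tool", "body": {
  "commands": [
    [[0,0.4,0,0,0,0],[0.1,1,0,0,0,0],[0.1,1.6,0,0,0,0],[0.1,2.3,0,0,0,0],[0.2,3,0,0,0,0]]
  ]
}}

```text
clock: 10.52
ee_pos: [0.5515, -0.1129, 0.0837]
ee_rot: [0.728, 0.685, -0.0, -0.0]
force: [-0.8, -0.7, 0.5]
opening: 0.003
grasp_force: 0.4
```

Request:
{"method": "servo_tool", "body": {
  "commands": [
    [[0,0.6,0,0,0,0],[0.1,1.2,0,0,0,0],[0.1,1.8,0,0,0,0],[0.2,2.4,0,0,0,0],[0.2,2.8,0,0,0,0]]
  ]
}}

```text
clock: 11.15
ee_pos: [0.5536, -0.0851, 0.0837]
ee_rot: [0.728, 0.685, -0.0, 0.0]
force: [-1.6, -1.0, 0.2]
opening: 0.006
grasp_force: 0.4
```

```bash
python3 - <<'E'
import st
from h import *
a=grab("top")["frame"][165:245,310:450,::-1];b=grab("scene")["frame"][125:245,205:365,::-1]
a=cv2.resize(a,(400,229),interpolation=cv2.INTER_CUBIC);b=cv2.resize(b,(400,300),interpolation=cv2.INTER_CUBIC)
o=np.zeros((300,800,3),np.uint8);o[:229,:400]=a;o[:,400:]=b
cv2.imwrite("pics/push.png",o)
E
```

```text
11.15 tcp mm [553.6 -85.1  83.7] yaw_y -3.5 z [-0. -0. -1.] F [-1.6 -1.   0.2] open mm 0.5 grip 0.4
```

View pics/push.png

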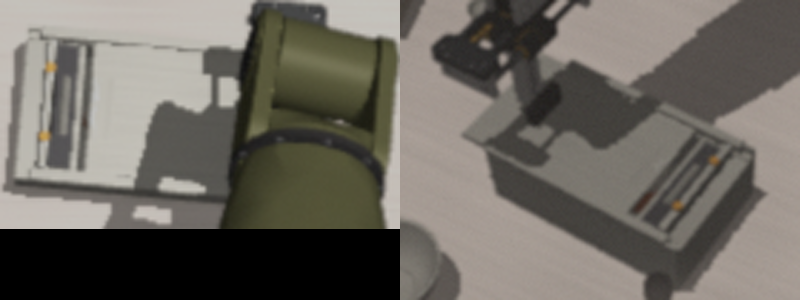

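The lid is tracking well. Its front edge is at left-panel x≈93, the ridge at x≈65 and the stop at x≈48, at roughly 1 mm per pixel, so contact comes in about 20 mm. I slow down.

Request:
{"method": "servo_tool", "body": {
  "commands": [
    [[0,0.4,0,0,0,0],[0,0.7,0,0,0,0],[0.1,1,0,0,0,0],[0.1,1.2,0,0,0,0],[0.1,1.4,0,0,0,0]]
  ]
}}

```text
clock: 11.88
ee_pos: [0.5546, -0.0714, 0.0838]
ee_rot: [0.728, 0.685, -0.0, 0.0]
force: [-0.3, -1.5, -0.4]
opening: 0.003
grasp_force: 0.4
```

Request:
{"method": "servo_tool", "body": {
  "commands": [
    [[0,0.1,0,0,0,0],[0,0.2,0,0,0,0],[0,0.3,0,0,0,0],[0,0.4,0,0,0,0],[0,0.4,0,0,0,0]]
  ]
}}

```text
clock: 12.5
ee_pos: [0.5546, -0.0674, 0.0837]
ee_rot: [0.728, 0.685, 0.0, -0.0]
force: [-0.1, 0.3, -0.1]
opening: 0.007
grasp_force: 0.0
```

Request:
{"method": "servo_tool", "body": {
  "commands": [
    [[0,0.1,0,0,0,0],[0,0.2,0,0,0,0],[0,0.3,0,0,0,0],[0,0.3,0,0,0,0]]
  ]
}}

```text
clock: 13.0
ee_pos: [0.5546, -0.0643, 0.0837]
ee_rot: [0.728, 0.685, 0.0, -0.0]
force: [-0.0, -0.2, 0.6]
opening: 0.005
grasp_force: 0.0
```

Request:
{"method": "servo_tool", "body": {
  "commands": [
    [[0,0.1,0,0,0,0],[0,0.2,0,0,0,0],[0,0.3,0,0,0,0],[0,0.3,0,0,0,0]]
  ]
}}

```text
clock: 13.5
ee_pos: [0.5546, -0.0615, 0.0838]
ee_rot: [0.728, 0.685, 0.0, 0.0]
force: [0.1, -1.8, 0.6]
opening: 0.004
grasp_force: 0.8
```

Request:
{"method": "servo_tool", "body": {
  "commands": [
    [[0,0.1,0,0,0,0],[0,0.2,0,0,0,0],[0,0.2,0,0,0,0]]
  ]
}}

```text
clock: 13.88
ee_pos: [0.5547, -0.0598, 0.0839]
ee_rot: [0.728, 0.685, -0.0, 0.0]
force: [-0.9, -4.4, 1.6]
opening: 0.002
grasp_force: 2.4
```

Ridge contact shows at y≈-61 mm (4.4 N). The shut position is expected near y≈-46 mm.

Request:
{"method": "servo_tool", "body": {
  "commands": [
    [[0,0.1,0,0,0,0],[0,0.15,0,0,0,0],[0,0.2,0,0,0,0]]
  ]
}}

```text
clock: 14.25
ee_pos: [0.5547, -0.0584, 0.0839]
ee_rot: [0.728, 0.685, -0.0, 0.001]
force: [-0.2, -8.9, 1.5]
opening: 0.005
grasp_force: 4.8
```

Request:
{"method": "servo_tool", "body": {
  "commands": [
    [[0,0.1,0,0,0,0],[0,0.15,0,0,0,0],[0,0.2,0,0,0,0]]
  ]
}}

```text
clock: 14.62
ee_pos: [0.5547, -0.0557, 0.0839]
ee_rot: [0.728, 0.685, 0.0, 0.0]
force: [0.6, -4.7, 1.7]
opening: 0.004
grasp_force: 1.8
```

Request:
{"method": "servo_tool", "body": {
  "commands": [
    [[0,0.1,0,0,0,0],[0.02,0.2,0,0,0,0],[0.02,0.3,0,0,0,0]]
  ]
}}

```text
clock: 15.0
ee_pos: [0.5548, -0.0524, 0.0838]
ee_rot: [0.728, 0.685, 0.0, 0.0]
force: [0.2, -3.7, 2.8]
opening: 0.005
grasp_force: 2.0
```

Request:
{"method": "servo_tool", "body": {
  "commands": [
    [[0,0.1,0,0,0,0],[0,0.15,0,0,0,0],[0,0.2,0,0,0,0]]
  ]
}}

```text
clock: 15.38
ee_pos: [0.5548, -0.0504, 0.0837]
ee_rot: [0.728, 0.685, 0.0, -0.0]
force: [0.3, -2.0, 0.8]
opening: 0.006
grasp_force: 0.4
```

Request:
{"method": "servo_tool", "body": {
  "commands": [
    [[0,0.05,0,0,0,0],[0,0.1,0,0,0,0],[0,0.1,0,0,0,0]]
  ]
}}

```text
clock: 15.75
ee_pos: [0.5547, -0.0492, 0.0836]
ee_rot: [0.728, 0.685, -0.0, -0.0]
force: [-0.3, 1.2, 0.8]
opening: 0.008
grasp_force: 0.0
```

The force vanished at y≈-50 mm, so the lid has probably snapped ahead. I feel forward gently for the firm end.

Request:
{"method": "servo_tool", "body": {
  "commands": [
    [[0,0.05,0,0,0,0],[0,0.1,0,0,0,0],[0,0.1,0,0,0,0]]
  ]
}}

```text
clock: 16.12
ee_pos: [0.5548, -0.0484, 0.0837]
ee_rot: [0.728, 0.685, -0.0, -0.0]
force: [-0.6, 0.6, 0.1]
opening: 0.007
grasp_force: 0.0
```

Request:
{"method": "servo_tool", "body": {
  "commands": [
    [[0,0.05,0,0,0,0],[0,0.1,0,0,0,0],[0,0.1,0,0,0,0]]
  ]
}}

```text
clock: 16.5
ee_pos: [0.5548, -0.0477, 0.0837]
ee_rot: [0.728, 0.685, -0.0, 0.0]
force: [-0.9, -3.9, -0.3]
opening: 0.002
grasp_force: 1.6
```

Request:
{"method": "servo_tool", "body": {
  "commands": [
    [[0,0.03,0,0,0,0],[0,0.06,0,0,0,0],[0,0.06,0,0,0,0]]
  ]
}}

```text
clock: 16.88
ee_pos: [0.5548, -0.047, 0.0837]
ee_rot: [0.728, 0.685, -0.0, 0.0]
force: [0.1, -3.5, -1.0]
opening: 0.008
grasp_force: 2.2
```

Request:
{"method": "servo_tool", "body": {
  "commands": [
    [[0,0.03,0,0,0,0],[0,0.06,0,0,0,0],[0,0.06,0,0,0,0]]
  ]
}}

```text
clock: 17.25
ee_pos: [0.5548, -0.0466, 0.0838]
ee_rot: [0.728, 0.685, -0.0, 0.0]
force: [0.3, -7.0, -1.4]
opening: 0.007
grasp_force: 3.2
```

Stiff end at y≈-46.6 mm, 7 N. I back off and re-touch to verify that the lid stays put.

Request:
{"method": "servo_tool", "body": {
  "commands": [
    [[0,-0.2,0,0,0,0],[0,-0.5,0,0,0,0],[0,-0.5,0,0,0,0],[0,-0.3,0,0,0,0],[0,-0.3,0,0,0,0]]
  ]
}}

```text
clock: 17.88
ee_pos: [0.5548, -0.049, 0.0837]
ee_rot: [0.728, 0.685, 0.0, -0.0]
force: [-0.4, -0.2, -0.3]
opening: 0.005
grasp_force: 0.0
```

Request:
{"method": "servo_tool", "body": {
  "commands": [
    [[0,0.05,0,0,0,0],[0,0.1,0,0,0,0],[0,0.1,0,0,0,0]]
  ]
}}

```text
clock: 18.25
ee_pos: [0.5548, -0.0482, 0.0837]
ee_rot: [0.728, 0.685, -0.0, -0.0]
force: [0.4, -0.0, 0.4]
opening: 0.006
grasp_force: 0.0
```

Request:
{"method": "servo_tool", "body": {
  "commands": [
    [[0,0.05,0,0,0,0],[0,0.1,0,0,0,0],[0,0.1,0,0,0,0]]
  ]
}}

```text
clock: 18.62
ee_pos: [0.5548, -0.0475, 0.0838]
ee_rot: [0.728, 0.685, -0.0, 0.0]
force: [1.1, -3.6, 0.0]
opening: 0.004
grasp_force: 1.9
```

The contact returns at the same place, so the lid is latched. I retreat and take a last look.

Request:
{"method": "servo_tool", "body": {
  "commands": [
    [[0,-0.6,0,0,0,0],[0,-1.5,0,0,0,0],[0,-1.8,3,0,0,0],[0,-2,8,0,0,0],[0,-5,12,0,0,0]]
  ]
}}

```text
clock: 19.25
ee_pos: [0.5549, -0.0971, 0.2057]
ee_rot: [0.728, 0.686, 0.0, 0.0]
force: [-0.0, -0.1, -0.5]
opening: 0.004
grasp_force: 0.0
```

Request:
{"method": "servo_tool", "body": {
  "commands": [
    [[0,-5,0,0,0,0],[0,-10,0,0,0,0],[0,-13,0,0,0,0],[0,-13,0,0,0,0]]
  ]
}}

```text
clock: 19.75
ee_pos: [0.5543, -0.2293, 0.2033]
ee_rot: [0.729, 0.684, -0.0, -0.0]
force: [-0.4, 0.3, -1.0]
opening: 0.003
grasp_force: 0.0
```

```bash
python3 - <<'E'
import st
from h import *
a=grab("top")["frame"][120:280,180:450,::-1];b=grab("scene")["frame"][120:290,205:490,::-1]
a=cv2.resize(a,(400,237),interpolation=cv2.INTER_CUBIC);b=cv2.resize(b,(400,237),interpolation=cv2.INTER_CUBIC)
cv2.imwrite("pics/end.png",np.hstack([a,b]))
E
```

```text
19.75 tcp mm [ 554.3 -229.3  203.3] yaw_y -3.7 z [-0.  0. -1.] F [-0.4  0.3 -1. ] open mm 0.3 grip 0.0
```

View pics/end.png

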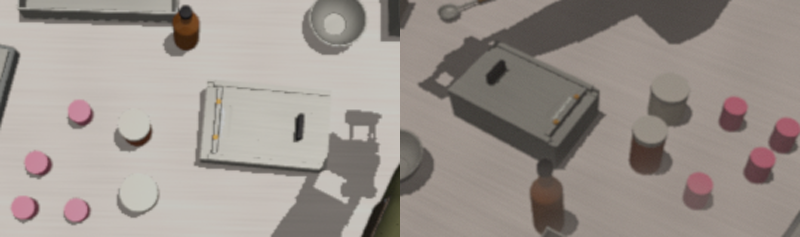

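The lid is shut against the stop bar (left panel, x≈218), with the tab at (299,127). The tubs, the bottle and the pink jars have not moved. I hand in.

```bash
python3 -c "from rig import robot; print(robot.hand_in())"
```

```text
the job is handed in; nothing more can be done
None
```

The white-capped jar is upright in the empty well and the lid appears latched fully home: the highest push reading was about 9 N, and the lid was still in place when I backed off and touched it again. The tubs, bottle and pink jars look unmoved in the last picture; I handed the job in at about 20 s and got no verdict back.

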